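# Fit the honing disc on the bench sharpener

### The job

Hook the green-handled pull hook into the yellow finger hole of the blue disc tray, draw the tray out of its cabinet as far as it goes, and stand the hook back on the bench on its flat base. Then lift the honing disc out of the tray and lower it gently and level over the sharpener's spindle, with its rim slot over the small drive pin, until it sits fully home, and let go. Leave the tray out and the other things on the bench where they are.

Things in the scene. Friction and masses are not known exactly. Their poses are not given: they have to be found in the camera images.
- hook: pull hook standing on the bench: green painted wooden handle block, 80 mm long (its x), 32 mm wide (its y), 48 mm high, flat underside; a steel rod of 8 mm diameter leaves its +x end 40 mm above the underside, runs on to x = 100 mm and turns straight down there. 0.13 kg or so. Origin at the centre of the handle's underside; x points along the rod, z up. Grip the block across its width from above.
- hook_tip (a point): lower tip of the hook's down-turned finger, 100 mm ahead of the handle's centre along the hook's x and 6 mm above the level of its underside; the finger is 8 mm thick and straight for about 30 mm up to the rod. Axes as the hook's.
- cabinet: low fixed wooden disc cabinet with a red top, 200 x 200 mm, 112 mm high; origin at the centre of its underside on the bench. Its open front looks along its -x; the tray comes out along that -x. The bench between the drawn-out tray and the sharpener, nearer the robot than 0.6 m, holds only the hook.
- disc_tray (a joint): how far the blue disc tray is out, m: 0 = shut, 0.16 = fully out against its stop; it slides level with a drag of about 1.5 N and stays where it is left. Outside it is 174 mm wide at its 28 mm high front panel (top of the panel 56 mm above the bench); inside 154 mm long, 144 mm wide, floor 34 mm and side walls' top 52 mm above the bench.
- tray_hole (a point): centre of the round finger hole (25 mm diameter) at the top face of the level yellow tab, 46 mm above the bench; the tab is 6 mm thick, 60 mm wide, reaches 21 mm in front of the hole's centre, and the tray's front panel is 21 mm behind the hole's centre; the cabinet's front face is 24 mm behind it when the tray is shut. It moves with the tray; axes as the cabinet's: -x is the way the tray pulls out, z up. Free space below the tab.
- disc: honing disc lying level in the tray: aluminium, 124 mm diameter, 12 mm thick, with a square orange hub 36 x 36 mm and 35 mm tall on top (top 47 mm above the disc's underside; sides square to the disc's x and y), and an 18.5 mm bore through both. 0.42 kg or so. Origin at the centre of the underside; x points from the bore to the rim slot, z up. Grip it by two flat sides of the hub from above.
- disc_slot (a point): in the disc's radial rim slot (12 mm wide, open at the rim, reaching inwards to 30 mm from the centre): the point 40 mm from the disc's centre along its x, at the underside's level, where the pin belongs.
- spindle_seat (a point): on the fixed sharpener (grey body with a blue motor hump 105 mm high behind the platter): centre of the dark round platter's top, 85 mm above the bench, on which the disc sits. The steel spindle rises 50 mm from here, 16 mm diameter, the top 10 mm tapered. x points to the drive pin, z up. With the disc home, its origin lies here. The body is 190 mm wide and reaches 90 mm from here along -x and 180 mm along +x; the blue hump begins 85 mm away along +x.
- drive_pin (a point): top of the brass drive pin, 40 mm from the spindle's axis along the seat's x; 8 mm diameter, 14 mm tall above the seat with a tapered top.
- oil_bottle: amber oil bottle, 56 mm across, 150 mm tall, standing; origin at the centre of its underside (bystander: leave it where it is)
- offcut: pale wooden offcut block 110 x 70 x 45 mm; origin at the centre of its underside (bystander: leave it where it is)
- chisel: wood chisel lying flat, 250 mm long; origin on the bench under its middle (bystander: leave it where it is)
- mallet: large wooden mallet lying flat, 310 mm long, 70 mm high; origin on the bench under its middle (bystander: leave it where it is)
There are look-alikes about, which are no part of the job. Of the things that look like the disc, the larger one is meant.

How it is judged:
By the outcome, as a careful person would: the job done as asked, in the order asked, and still so for the second after the job is handed in, with the robot touching nothing.
It also fails if it takes over 67 s, if anything falls off the work surface, if the arm or the gripper's body presses on something with over 40 N, if the wrist force passes 120 N, or if a joint passes its speed limit or range.

### The arm

A 6-joint arm with a two-finger parallel gripper is mounted at the origin on the work surface. World frame = base frame: x ahead of the robot, y to its left, z up, the work surface at z = 0. Lengths are in mm, angles in rad, forces in N, time in s.
With the tool pointing down it reaches from about 400 to 925 mm from the base axis. Payload 3.4 kg.
Tool frame: the origin (TCP) lies at the centre of the arm's flange, where the gripper is bolted on; the fingertips stand 173 mm ahead of it and the grasp point (between the pads) lies 155 mm ahead of it (manip.hold_point_z is the distance from the TCP to the grasp point, in mm); x points along the fingers, z is the direction in which the jaws open and shut, and the axes are right-handed (so a half turn about x gives the same grasp; the last joint's range is limited). The gripper opens to 85 mm and grips with 20 to 120 N. Pads are 22 mm wide; open, the fingers measure 114 mm over their backs; the gripper's body (76 mm by 85 mm) begins 54 mm behind the grasp point. The pads swing forward as they close: fully open they stand 13 mm farther back than shut.
Start: joints at [1.165, 0.307, 1.506, -0, 1.328, -0.073], TCP at [187.871, 543.449, 404.705] pointing down, gripper open.
Joint ranges: [-3.12, 3.12], [-1.05, 2.28], [0.14, 2.33], [-1.42, 4.57], [0.1, 2.73], [-2.68, 2.68]. Speed limits (rad/s): [2.57, 2.57, 3.14, 3.14, 3.14, 3.14].

### API

Orientations are given as a rotation vector (axis times angle).
In Python, from workcell import manip, capture, camera_model gives the robot as it stands.
- The arm moves only by the tool play_rows, never from a script. Its argument "moves" is a list of rows, each an object with "translation": the shift along the tool's x, y, z in m, a list of three; "twist": the turn about the tool's x in degrees. In form: [{"translation": [x, y, z], "twist": twist}, ...]. A call has 1 to 10 rows; each row shifts and turns the commanded pose from where the row before left it, along the tool's axes as they then stand; what a row does not reach is not made up. A row lasts 1/8 s, in which the tool goes at most 62.5 mm and 10.7 degrees, less where a joint would pass 70% of its speed; a pose out of reach is approached as far as the arm can. A call is refused whole if a number of a shift passes 0.0625 or a number of a turn 10.7, either way. A call with a gripper value outside its range is refused whole. "grip" is the closure, from 0 (fully open) to 1 (shut), set as the call begins (left out, the last holds). The fingers move at their own pace and stop on an object; "grip_force" is the grip in N (left out, the last holds). Time passes only in rows, so rows that do not move let the fingers close. It gives the time, the measured TCP pose, the force and the opening at its end, in the units of the state.
- manip.get_state(): the state, without advancing time (a new reading comes with each control period).
- capture(name): name is "side" or "top" or "wrist"; returns the picture (400x640x3 uint8, red, green, blue); there is no depth.
- camera_model(name): a dict with "K" (3x3 intrinsics, pixels), "xyz" and "rotation" of the camera in the world. Camera axes: x right, y down, z forward; pixel columns grow to the right and rows downward; lengths in mm; the calibration is good to about 2 mm. A picture is of the moment at which its call begins: read the wrist's pose just before it. camera_model takes no time and is no camera call; for the wrist camera it gives the pose at the moment of the call.
- manip.job_done(): hands the job in, once; it reports no verdict.
The state is a dict: "t": time; "qpos": joint angles; "dq": joint speeds; "joint_torque": joint torques, N m; "tcp_pos": TCP position; "orientation": TCP orientation; "force": force on the tool from outside, world axes, zero at the start; "torque": the same for the moment, N m; "width": finger opening in mm.
Only numpy, scipy, OpenCV 4.12 (cv2) and the standard library are available. Lean on these libraries where they do the work, as an engineer would, in place of code of your own. Each camera call takes 0.05 s, during which the arm holds its last target. There are 200 camera calls.

## Working session

There is one attempt and no reset: what is moved stays moved. The work goes in short steps, Python scripts to look and compute and a tool call to move; the robot and the scene stay as the last step left them, time stands still between calls to the robot, and variables do not carry over. Pictures are saved under pics/ and viewed, about 8 in all and at most 12, crops included, and the job is handed in when it is done.

Besides the shell and the picture viewer there is one more tool, called after "Call:" by a JSON object that holds its "method" and its "body", one argument or row to a line. play_rows: Moves the arm, as the interface text tells. Its arguments: {"type":"object","properties":{"moves":{"type":"array","items":{"type":"object","properties":{"translation":{"type":"array","items":{"type":"number"}},"twist":{"type":"number"}}}},"grip":{"type":"number"},"grip_force":{"type":"number"}},"required":["moves"]}

```bash
ls; mkdir -p pics; python3 - <<'E'
from workcell import manip,capture,camera_model
import cv2,numpy as np
print(manip.get_state())
for n in("side","top","wrist"):
    m=camera_model(n);print(n,np.round(m["K"],1).tolist(),np.round(m["xyz"],1),np.round(m["rotation"],3).tolist())
    cv2.imwrite(f"pics/{n}0.png",capture(n)[:,:,::-1])
a=cv2.imread("pics/top0.png");b=cv2.imread("pics/side0.png")
E
```

```text
pics
{'t': 0.0, 'qpos': array([ 1.16451714e+00,  3.07566871e-01,  1.50767121e+00, -1.40823961e-05,
        1.32841735e+00, -7.34722712e-02]), 'dq': array([-0.00036836, -0.00094909, -0.00126799, -0.00030809, -0.00032022,
        0.00087684]), 'joint_torque': array([ 5.86197784e-04, -4.57557678e+01, -2.51917005e+01, -1.73834710e-04,
        1.32202930e-02,  1.45697948e-05]), 'tcp_pos': array([187.72395027, 543.12563566, 403.78501952]), 'orientation': array([-0.96178104,  1.35026375,  0.95998919]), 'force': array([ 0.16830227,  0.35778485, -0.31625715]), 'torque': array([-0.03568969,  0.04359227, -0.03458961]), 'width': 85.35314536400993}
side [[396.5, 0.0, 316.7], [0.0, 396.5, 199.7], [0.0, 0.0, 1.0]] [ 284.5 -803.5  922.5] [-2.243, 0.303, -0.131]
top [[361.1, 0.0, 319.1], [0.0, 361.1, 195.6], [0.0, 0.0, 1.0]] [ 415.   166.4 1153.2] [-2.174, 2.141, -0.144]
wrist [[319.1, 0.0, 318.3], [0.0, 319.1, 198.1], [0.0, 0.0, 1.0]] [119.7 566.9 373.4] [2.358, 1.68, 0.242]
```

View pics/top0.png

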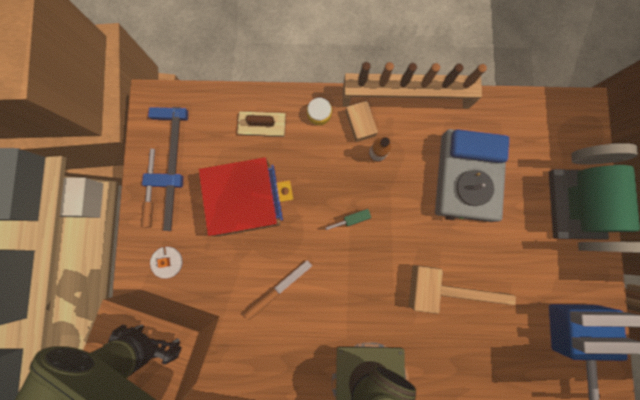

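View pics/side0.png

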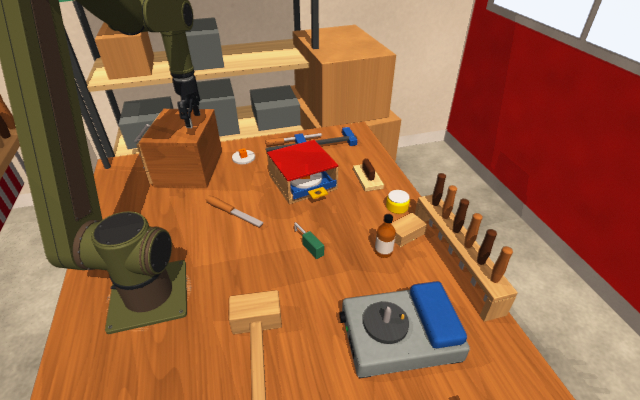

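The top view shows the red cabinet at (240,195), the yellow tab at (285,190), the green hook at (350,220), the sharpener at (475,180) and the mallet at (450,288). The side view shows the disc inside the tray at (308,180). The possible look-alikes are:
- **Disc:** the small white disc with an orange hub at top (165,262). The larger one, in the tray, is the one meant.
- **Hook:** the screwdriver/awl at (150,190) and the chisel at (278,288). The green-handled item at (350,220) fits.
- **Yellow tab:** the yellow tin at (318,110).

```bash
cat > h.py <<'E'
import numpy as np,cv2
from scipy.spatial.transform import Rotation as R
from workcell import manip,capture,camera_model
def ray(m,uv):
    K=np.array(m["K"]);d=np.c_[np.atleast_2d(uv),np.ones(len(np.atleast_2d(uv)))]@np.linalg.inv(K).T
    return d@R.from_rotvec(m["rotation"]).as_matrix().T
def onplane(m,uv,z):
    d=ray(m,uv);o=np.array(m["xyz"]);return o+d*((z-o[2])/d[:,2])[:,None]
def proj(m,p):
    q=(np.atleast_2d(p)-m["xyz"])@R.from_rotvec(m["rotation"]).as_matrix();q=q@np.array(m["K"]).T;return q[:,:2]/q[:,2:]
def mask(img,lo,hi,roi=None):
    h=cv2.inRange(cv2.cvtColor(img,cv2.COLOR_RGB2HSV),lo,hi)
    if roi:
        k=np.zeros_like(h);x0,y0,x1,y1=roi;k[y0:y1,x0:x1]=255;h&=k
    return h
def big(mk):
    c,_=cv2.findContours(mk,cv2.RETR_EXTERNAL,cv2.CHAIN_APPROX_NONE);return max(c,key=cv2.contourArea)
def cen(c):
    m=cv2.moments(c);return np.array([m["m10"],m["m01"]])/m["m00"]
def tool():
    s=manip.get_state();return np.array(s["tcp_pos"]),R.from_rotvec(s["orientation"]).as_matrix(),s
def plan(target_xy,z,yaw):
    """go from now to TCP xy,z with jaw (z-tool) axis at yaw; prints tool-frame shift mm, twist deg, twist first or last"""
    p,M,s=tool();d=np.array([*target_xy,z])-p
    j=np.arctan2(M[1,2],M[0,2]);dy=(yaw-j+np.pi/2)%np.pi-np.pi/2
    print("shift mm",np.round(M.T@d,1),"twist deg (tool x is down => sign flipped)",round(-np.degrees(dy),2),"x axis",np.round(M[:,0],4))
E
python3 - <<'E'
from h import *
m=camera_model("top");a=cv2.imread("pics/top0.png")[:,:,::-1].copy()
r=big(mask(a,(0,150,80),(8,255,255),(190,150,290,245))|mask(a,(172,150,80),(180,255,255),(190,150,290,245)))
b=cv2.boxPoints(cv2.minAreaRect(r));P=onplane(m,b,112);print("cab",np.round(P,0).tolist(),P.mean(0))
y=big(mask(a,(18,120,100),(32,255,255),(270,175,300,205)));b=cv2.boxPoints(cv2.minAreaRect(y));P=onplane(m,b,46);print("tab",np.round(P).tolist(),P.mean(0))
g=big(mask(a,(60,80,30),(95,255,255),(335,200,380,235)));b=cv2.boxPoints(cv2.minAreaRect(g));P=onplane(m,b,44);print("hook",np.round(P).tolist(),P.mean(0))
print("rodtip",onplane(m,[325,228.5],40))
d=onplane(m,[476,187],85);print("platter",d)
cv2.imwrite("pics/c1.png",np.hstack([cv2.resize(a[150:250,265:385],None,fx=3.3,fy=3.3,interpolation=2),cv2.resize(a[130:230,425:545],None,fx=3.3,fy=3.3,interpolation=2)])[:,:,::-1])
w=cv2.imread("pics/wrist0.png")
p,M,s=tool();print(M.round(3).tolist());mw=camera_model("wrist");print("cam in tool",M.T@(np.array(mw["xyz"])-p),(M.T@R.from_rotvec(mw["rotation"]).as_matrix()).round(2).tolist())
E
```

```text
cab [[625.0, 525.0, 112.0], [663.0, 321.0, 112.0], [463.0, 281.0, 112.0], [426.0, 480.0, 112.0]] [544.31891887 401.71037565 112.        ]
tab [[597.0, 294.0, 46.0], [605.0, 255.0, 46.0], [546.0, 242.0, 46.0], [538.0, 282.0, 46.0]] [571.58903179 268.0835976   46.        ]Traceback (most recent call last):
  File "<stdin>", line 6, in <module>
  File "h.py", line 17, in big
    c,_=cv2.findContours(mk,cv2.RETR_EXTERNAL,cv2.CHAIN_APPROX_NONE);return max(c,key=cv2.contourArea)
                                                                            ~~~^^^^^^^^^^^^^^^^^^^^^^^
ValueError: max() iterable argument is empty
```

```bash
python3 - <<'E'
from h import *
m=camera_model("top");a=cv2.imread("pics/top0.png")[:,:,::-1].copy()
hs=cv2.cvtColor(a,cv2.COLOR_RGB2HSV);print(hs[217,360],hs[217,355],hs[190,475],hs[228,328])
g=big(mask(a,(50,60,20),(100,255,255),(335,200,380,235)));b=cv2.boxPoints(cv2.minAreaRect(g));P=onplane(m,b,44);print("hook",np.round(P).tolist(),P.mean(0))
print("rodtip",onplane(m,[325,228.5],40))
d=onplane(m,[476,187],85);print("platter",d)
cv2.imwrite("pics/c1.png",np.hstack([cv2.resize(a[150:250,265:385],None,fx=3.3,fy=3.3,interpolation=2),cv2.resize(a[130:230,425:545],None,fx=3.3,fy=3.3,interpolation=2)])[:,:,::-1])
p,M,s=tool();print(M.round(3).tolist());mw=camera_model("wrist");print("cam in tool",M.T@(np.array(mw["xyz"])-p),(M.T@R.from_rotvec(mw["rotation"]).as_matrix()).round(2).tolist())
E
```

```text
[ 57  67 106] [ 54  73 108] [16 40 83] [ 11  60 162]
hook [[492.0, 83.0, 44.0], [518.0, 14.0, 44.0], [494.0, 5.0, 44.0], [468.0, 75.0, 44.0]] [493.09422953  44.07392773  44.        ]
rodtip [[456.89551842 142.26831384  40.        ]]
platter [[ 586.22090172 -308.07305677   85.        ]]
[[-0.001, -0.945, 0.327], [-0.001, 0.327, 0.945], [-1.0, 0.0, -0.002]]
cam in tool [30.43765092 72.08730681  0.27644461] [[0.0, -0.28, 0.96], [-0.0, -0.96, -0.28], [1.0, -0.0, -0.0]]
```

View pics/c1.png

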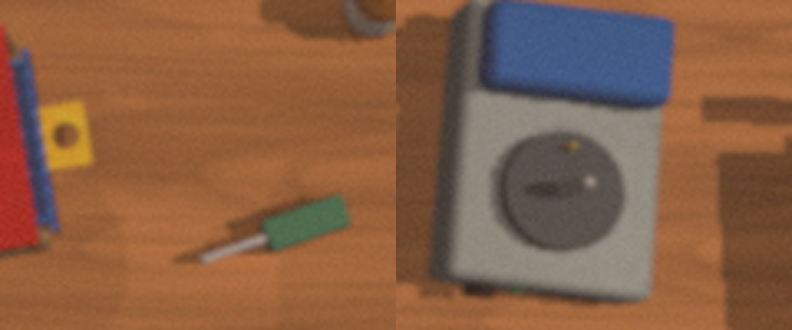

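The crop confirms the hook: green block at about (361,218) with the steel rod running to (327,228). The finger hole is at (285,190), the platter at (476,188) and the pin at (478.5,174).

```bash
cat >> h.py <<'E'
def rows(goal,yawdeg=None,step=45,n=None):
    """suggest rows (m, deg) from now to TCP goal, jaw axis yaw (deg, mod 180)"""
    p,M,s=tool();g=np.array(goal,float);tw=0
    if yawdeg is not None:
        j=np.degrees(np.arctan2(M[1,2],M[0,2]));tw=-((yawdeg-j+90)%180-90)
    n=n or int(max(np.ceil(np.linalg.norm(g-p)/step),np.ceil(abs(tw)/10),1));d=(g-p)/n;out=[]
    for i in range(n):
        out.append((np.round(M.T@d/1000,4).tolist(),round(tw/n,2)));M=M@R.from_rotvec([np.radians(tw/n),0,0]).as_matrix()
    print("q",s["qpos"].round(2),"tw",round(tw,1),"n",n);[print(o) for o in out]
E
python3 -c "
from h import *
rows([493,44,330],20.6)"
```

```text
q [ 1.16  0.31  1.51  0.    1.33 -0.07] tw 50.3 n 14
([0.0053, -0.0323, -0.0266], np.float64(3.6))
([0.0053, -0.0339, -0.0245], np.float64(3.6))
([0.0053, -0.0353, -0.0223], np.float64(3.6))
([0.0053, -0.0367, -0.0201], np.float64(3.6))
([0.0053, -0.0378, -0.0177], np.float64(3.6))
([0.0053, -0.0389, -0.0153], np.float64(3.6))
([0.0053, -0.0398, -0.0129], np.float64(3.6))
([0.0053, -0.0405, -0.0103], np.float64(3.6))
([0.0053, -0.0411, -0.0078], np.float64(3.6))
([0.0053, -0.0415, -0.0052], np.float64(3.6))
([0.0053, -0.0417, -0.0026], np.float64(3.6))
([0.0053, -0.0418, 0.0], np.float64(3.6))
([0.0053, -0.0417, 0.0027], np.float64(3.6))
([0.0053, -0.0415, 0.0053], np.float64(3.6))
```

Call:
{"method": "play_rows", "body": {
  "moves": [
    {"translation": [0.0, -0.032, -0.027], "twist": 3.6},
    {"translation": [0.0, -0.034, -0.0245], "twist": 3.6},
    {"translation": [0.0, -0.035, -0.022], "twist": 3.6},
    {"translation": [0.0, -0.037, -0.02], "twist": 3.6},
    {"translation": [0.0, -0.038, -0.018], "twist": 3.6},
    {"translation": [0.0, -0.039, -0.015], "twist": 3.6},
    {"translation": [0.0, -0.04, -0.013], "twist": 3.6},
    {"translation": [0.01, -0.0405, -0.01], "twist": 3.6},
    {"translation": [0.01, -0.041, -0.008], "twist": 3.6},
    {"translation": [0.01, -0.0415, -0.005], "twist": 3.6}
  ],
  "grip": 0
}}

```text
t: 1.4
tcp_pos: [406.6, 185.4, 374.4]
orientation: [-0.476, 1.518, 0.476]
force: [1.2, 0.6, -0.7]
width: 85.6
```

Call:
{"method": "play_rows", "body": {
  "moves": [
    {"translation": [0.01, -0.0417, -0.003], "twist": 3.6},
    {"translation": [0.01, -0.0418, 0.0], "twist": 3.6},
    {"translation": [0.01, -0.0417, 0.003], "twist": 3.6},
    {"translation": [0.01, -0.0415, 0.005], "twist": 3.6},
    {"translation": [0, 0, 0], "twist": 0},
    {"translation": [0, 0, 0], "twist": 0}
  ]
}}

```text
t: 2.15
tcp_pos: [492.6, 43.7, 334.4]
orientation: [-0.28, 1.554, 0.281]
force: [0.8, -0.7, -0.6]
width: 85.3
```

```bash
cat > look.py <<'E'
import sys
from h import *
n=sys.argv[1];p,M,s=tool();m=camera_model("wrist");a=capture("wrist");cv2.imwrite(f"pics/{n}.png",a[:,:,::-1]);np.save(f"pics/{n}.npy",m,allow_pickle=True)
print("t",round(s["t"],2),"tcp",p.round(1),"jaw",np.degrees(np.arctan2(M[1,2],M[0,2])).round(2),"ax",M[:,0].round(4),"w",round(s["width"],1),"F",s["force"].round(1))
E
python3 look.py w1
```

```text
t 2.15 tcp [492.6  43.7 334.4] jaw 20.51 ax [-1.5e-03  5.0e-04 -1.0e+00] w 85.3 F [ 0.8 -0.7 -0.6]
```

View pics/w1.png

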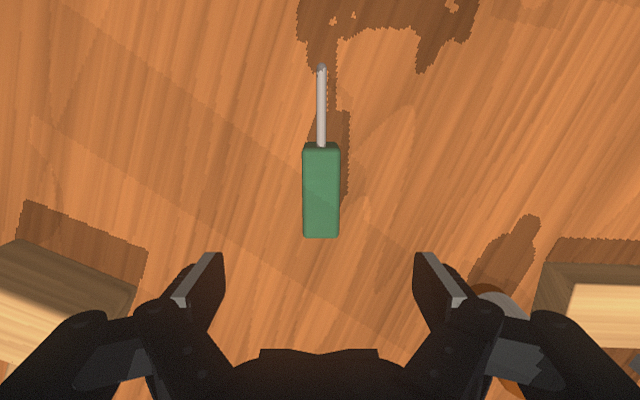

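The hook is seen clearly: green top face at cols 302–339, rows about 148–238, with the rod running up to (321,68). It lies parallel to the image's vertical.

```bash
python3 - <<'E'
from h import *
a=cv2.imread("pics/w1.png")[:,:,::-1].copy();m=np.load("pics/w1.npy",allow_pickle=True).item()
hs=cv2.cvtColor(a,cv2.COLOR_RGB2HSV);print(hs[141:156:2,320].tolist())
g=big(mask(a,(55,60,85),(95,255,255),(280,130,360,250)));b=cv2.boxPoints(cv2.minAreaRect(g))
P=onplane(m,b,48);print(b.round(1).tolist(),P.round(1).tolist(),P.mean(0).round(1))
d=[np.linalg.norm(P[i]-P[i-1]) for i in range(4)];print(np.round(d,1))
t=onplane(m,[321,66],42);print("rod end",t);v=t[0]-P.mean(0);print(np.degrees(np.arctan2(v[1],v[0])),np.hypot(v[0],v[1]))
c=P.mean(0);rows([c[0],c[1],190],None)
E
```

```text
[[13, 36, 206], [13, 34, 205], [14, 36, 219], [34, 57, 76], [53, 77, 106], [58, 68, 127], [62, 74, 138], [62, 77, 135]]
[[302.0, 149.0], [339.0, 149.0], [339.0, 237.0], [302.0, 237.0]] [[467.3, 74.4, 48.0], [495.1, 84.8, 48.0], [523.1, 13.9, 48.0], [493.0, 2.6, 48.0]] [494.6  43.9  48. ]
[76.2 29.6 76.2 32.1]
rod end [[459.62569043 138.0926288   42.        ]]
110.37105193327154 100.46026272749722
q [ 0.    0.26  1.77  0.    1.11 -0.36] tw 0 n 4
([0.0362, -0.0003, 0.0005], 0.0)
([0.0362, -0.0003, 0.0005], 0.0)
([0.0362, -0.0003, 0.0005], 0.0)
([0.0362, -0.0003, 0.0005], 0.0)
```

Call:
{"method": "play_rows", "body": {
  "moves": [
    {"translation": [0.04, 0, 0.0005], "twist": 0},
    {"translation": [0.04, -0.0005, 0.0005], "twist": 0},
    {"translation": [0.04, -0.0005, 0.0005], "twist": 0},
    {"translation": [0.025, 0, 0.0005], "twist": 0},
    {"translation": [0.006, 0, 0], "twist": 0},
    {"translation": [0, 0, 0], "twist": 0}
  ]
}}

```text
t: 2.95
tcp_pos: [495.2, 44.1, 184.1]
orientation: [-0.282, 1.552, 0.282]
force: [-0.6, 0.0, -0.1]
width: 85.6
```

Call:
{"method": "play_rows", "body": {
  "moves": [
    {"translation": [0, 0, 0], "twist": 0},
    {"translation": [0, 0, 0], "twist": 0},
    {"translation": [0, 0, 0], "twist": 0},
    {"translation": [0, 0, 0], "twist": 0},
    {"translation": [0, 0, 0], "twist": 0},
    {"translation": [0, 0, 0], "twist": 0}
  ],
  "grip": 1,
  "grip_force": 60
}}

```text
t: 3.7
tcp_pos: [495.6, 43.4, 184.6]
orientation: [-0.281, 1.551, 0.281]
force: [-1.2, -0.3, 5.7]
width: 31.1
```

Call:
{"method": "play_rows", "body": {
  "moves": [
    {"translation": [-0.02, 0, 0], "twist": 0},
    {"translation": [-0.05, 0, 0], "twist": 0},
    {"translation": [-0.04, 0, 0], "twist": 0},
    {"translation": [0, 0, 0], "twist": 0}
  ]
}}

```text
t: 4.2
tcp_pos: [496.5, 43.4, 296.8]
orientation: [-0.282, 1.545, 0.28]
force: [0.1, -0.6, -1.0]
width: 31.2
```

```bash
python3 look.py w2; python3 - <<'E'
from h import *
m=camera_model("top");a=capture("top");cv2.imwrite("pics/top2.png",a[:,:,::-1])
hs=cv2.cvtColor(a,cv2.COLOR_RGB2HSV)
y=big(mask(a,(18,120,100),(32,255,255),(270,175,300,205)))
mk=np.zeros(a.shape[:2],np.uint8);cv2.drawContours(mk,[y],-1,255,-1)
hole=big(mk&~mask(a,(18,120,100),(32,255,255)));print("hole px",cen(hole),cv2.contourArea(hole));print(onplane(m,cen(hole),46),onplane(m,cen(y),46))
a0=cv2.imread("pics/side0.png")[:,:,::-1].copy();ms=camera_model("side")
y=big(mask(a0,(18,120,100),(32,255,255),(300,180,335,205)));print("side tab",onplane(ms,cen(y),45))
E
```

```text
t 4.2 tcp [496.5  43.4 296.8] jaw 20.53 ax [ 0.0075 -0.     -1.    ] w 31.2 F [ 0.1 -0.6 -1. ]
hole px [284.26775956 190.75956284] 30.5
[[571.13258972 269.99508481  46.        ]] [[571.42031589 267.85161352  46.        ]]
side tab [[568.81289543 263.85829486  45.        ]]
```

View pics/w2.png

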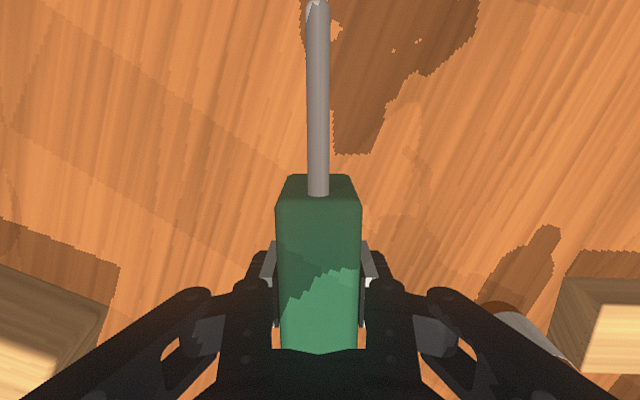

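The hook is held square; its finger top shows at (320,5).

```bash
python3 -c "
from h import *
rows([598,130,290],10.7)"
```

```text
q [ 0.    0.32  1.82 -0.    1.01 -0.36] tw 9.8 n 3
([0.0012, 0.015, 0.0423], np.float64(3.28))
([0.0012, 0.0174, 0.0414], np.float64(3.28))
([0.0012, 0.0197, 0.0404], np.float64(3.28))
```

Call:
{"method": "play_rows", "body": {
  "moves": [
    {"translation": [0.001, 0.011, 0.032], "twist": 2.5},
    {"translation": [0.001, 0.0125, 0.0315], "twist": 2.5},
    {"translation": [0.001, 0.014, 0.031], "twist": 2.5},
    {"translation": [0.001, 0.0145, 0.0305], "twist": 2.3},
    {"translation": [0, 0, 0], "twist": 0}
  ]
}}

```text
t: 4.92
tcp_pos: [601.2, 130.7, 287.1]
orientation: [-0.148, 1.568, 0.148]
force: [-0.3, -0.4, -2.2]
width: 31.1
```

```bash
python3 look.py w3; python3 - <<'E'
from h import *
a=cv2.imread("pics/w3.png")[:,:,::-1].copy();m=np.load("pics/w3.npy",allow_pickle=True).item()
k=mask(a,(18,120,90),(34,255,255));y=big(k);b=cv2.boxPoints(cv2.minAreaRect(y));P=onplane(m,b,46);print(b.round(0).tolist(),P.round(1).tolist(),P.mean(0))
f=np.zeros(k.shape,np.uint8);cv2.drawContours(f,[y],-1,255,-1)
h=big(f&~k);print(cv2.contourArea(h),cen(h),onplane(m,cen(h),46))
E
```

```text
t 4.92 tcp [601.2 130.7 287.1] jaw 10.81 ax [-0.0021  0.     -1.    ] w 31.1 F [-0.3 -0.4 -2.2]
[[551.0, 258.0], [566.0, 150.0], [642.0, 160.0], [628.0, 268.0]] [[774.5, 127.6, 46.0], [753.1, 203.6, 46.0], [805.7, 206.7, 46.0], [833.0, 130.4, 46.0]] [791.5887486  167.09994178  46.        ]Traceback (most recent call last):
  File "<stdin>", line 5, in <module>
  File "h.py", line 17, in big
    c,_=cv2.findContours(mk,cv2.RETR_EXTERNAL,cv2.CHAIN_APPROX_NONE);return max(c,key=cv2.contourArea)
                                                                            ~~~^^^^^^^^^^^^^^^^^^^^^^^
ValueError: max() iterable argument is empty
```

View pics/w3.png

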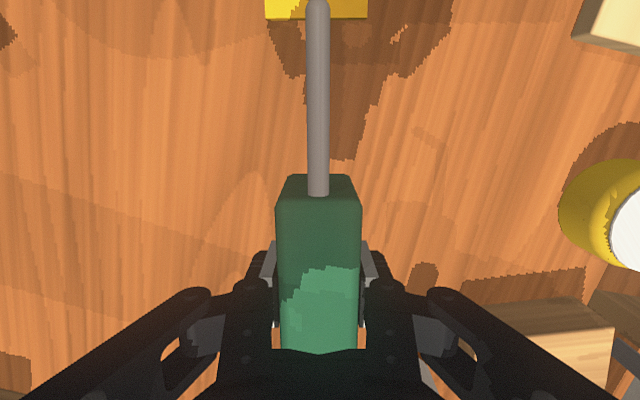

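The tab's near edge sits at the image top, cols 265–368, row ~15. The rod is nearly in line with it.

```bash
python3 - <<'E'
from h import *
a=cv2.imread("pics/w3.png")[:,:,::-1].copy();m=np.load("pics/w3.npy",allow_pickle=True).item()
hs=cv2.cvtColor(a,cv2.COLOR_RGB2HSV)
for c in(270,300,350,365):print(c,hs[0:24:2,c,2].tolist(),[i for i in range(30) if 18<=hs[i,c,0]<=34 and hs[i,c,1]>120][-1:])
P=onplane(m,[[265.,15],[368,15],[265,20],[368,20]],46);P[2:]=onplane(m,[[265.,20],[368,20]],40);print(P.round(1).tolist())
u=np.array([-.186,.983]);print("hole est",P[:2].mean(0)[:2]+21*u,P[2:].mean(0)[:2]+21*u, "angle",np.degrees(np.arctan2(*(P[1]-P[0])[1::-1])))
E
```

```text
270 [243, 243, 244, 243, 244, 245, 244, 244, 246, 222, 120, 126] [20]
300 [196, 201, 200, 200, 199, 197, 197, 200, 207, 130, 143, 174] [19]
350 [193, 195, 194, 192, 194, 191, 192, 192, 199, 92, 121, 129] [19]
365 [193, 195, 194, 196, 191, 192, 194, 193, 203, 87, 126, 131] [19]
[[547.4, 245.0, 46.0], [606.9, 256.3, 46.0], [546.6, 243.6, 40.0], [608.1, 255.2, 40.0]]
hole est [573.25323891 271.31691123] [573.44820019 270.04258297] angle 10.76591475765401
```

```bash
python3 -c "
from h import *
rows([591.2,171.1,243],10.77,n=3)"
```

```text
q [ 0.14  0.47  1.57 -0.    1.11 -0.04] tw 0.0 n 3
([0.0147, 0.014, -0.0002], np.float64(0.01))
([0.0147, 0.014, -0.0002], np.float64(0.01))
([0.0147, 0.014, -0.0002], np.float64(0.01))
```

Call:
{"method": "play_rows", "body": {
  "moves": [
    {"translation": [0.0, 0.014, 0], "twist": 0},
    {"translation": [0.015, 0.014, 0], "twist": 0},
    {"translation": [0.015, 0.0135, -0.0005], "twist": 0},
    {"translation": [0.014, 0, 0], "twist": 0},
    {"translation": [0, 0, 0], "twist": 0}
  ]
}}

```text
t: 5.6
tcp_pos: [590.8, 170.0, 243.7]
orientation: [-0.148, 1.57, 0.147]
force: [-0.3, -0.1, -1.3]
width: 31.5
```

```bash
python3 look.py w4; python3 - <<'E'
from h import *
t=cv2.imread("pics/w4.png");a=capture("side")[:,:,::-1];b=capture("top")[:,:,::-1]
cv2.imwrite("pics/c4.png",np.hstack([cv2.resize(a[140:230,260:350],(360,360),interpolation=2),cv2.resize(t[0:100,260:380],(432,360),interpolation=2)]))
E
```

```text
t 5.6 tcp [590.8 170.  243.7] jaw 10.77 ax [-0.0038 -0.0012 -1.    ] w 31.5 F [-0.3 -0.1 -1.3]
```

View pics/c4.png

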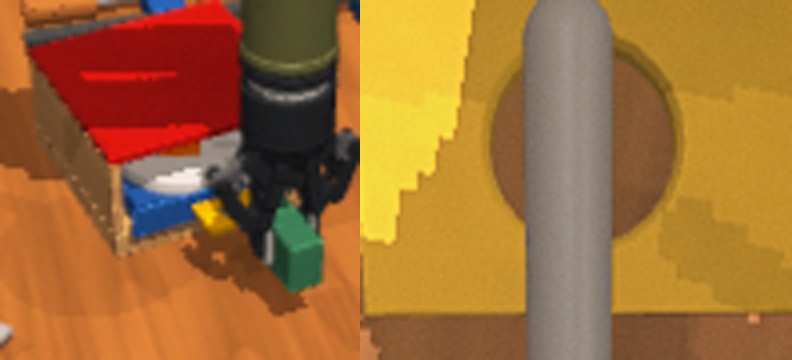

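The hole shows at wrist px (322.5,40), with the rod over it at col 318 and its end at row ~0.

```bash
python3 - <<'E'
from h import *
m=np.load("pics/w4.npy",allow_pickle=True).item()
H=onplane(m,[322.5,40],46)[0];E_=onplane(m,[318.,0],59+40)[0];B=onplane(m,[318.,30],59+44)[0]
u=np.array([-.187,.982]);v=np.array([.982,.187]);T=np.array([590.8,170.])
for n,p in(("hole",H),("rodend",E_),("rodpt",B)):print(n,p.round(1),"along",((p[:2]-T)@u).round(1),"lat",((p[:2]-T)@v).round(1))
E
```

```text
hole [573.5 269.9  46. ] along 101.3 lat 1.7
rodend [571.2 271.8  99. ] along 103.6 lat -0.2
rodpt [573.  262.6 103. ] along 94.3 lat -0.2
```

Call:
{"method": "play_rows", "body": {
  "moves": [
    {"translation": [0.005, 0.0015, 0.0017], "twist": 0},
    {"translation": [0.012, 0, 0], "twist": 0},
    {"translation": [0.012, 0, 0], "twist": 0},
    {"translation": [0.012, 0, 0], "twist": 0},
    {"translation": [0, 0, 0], "twist": 0}
  ]
}}

```text
t: 6.38
tcp_pos: [592.4, 171.7, 203.0]
orientation: [-0.147, 1.569, 0.147]
force: [0.3, 0.5, -1.8]
width: 31.2
```

Call:
{"method": "play_rows", "body": {
  "moves": [
    {"translation": [0, -0.01, 0], "twist": 0},
    {"translation": [0, -0.01, 0], "twist": 0},
    {"translation": [0, -0.015, 0], "twist": 0},
    {"translation": [0, -0.015, 0], "twist": 0},
    {"translation": [0, -0.015, 0], "twist": 0},
    {"translation": [0, -0.015, 0], "twist": 0},
    {"translation": [0, -0.015, 0], "twist": 0},
    {"translation": [0, -0.015, 0], "twist": 0},
    {"translation": [0, -0.015, 0], "twist": 0},
    {"translation": [0, -0.015, 0], "twist": 0}
  ]
}}

```text
t: 7.62
tcp_pos: [619.3, 33.3, 204.7]
orientation: [-0.147, 1.566, 0.147]
force: [0.5, 2.4, -1.1]
width: 31.1
```

```bash
python3 look.py w5
```

```text
t 7.62 tcp [619.3  33.3 204.7] jaw 10.73 ax [-1.e-04  0.e+00 -1.e+00] w 31.1 F [ 0.5  2.4 -1.1]
```

Call:
{"method": "play_rows", "body": {
  "moves": [
    {"translation": [0, -0.006, 0], "twist": 0},
    {"translation": [0, -0.006, 0], "twist": 0},
    {"translation": [0, -0.005, 0], "twist": 0},
    {"translation": [0, -0.004, 0], "twist": 0},
    {"translation": [0, -0.003, 0], "twist": 0}
  ]
}}

```text
t: 8.3
tcp_pos: [622.6, 13.6, 203.9]
orientation: [-0.139, 1.569, 0.151]
force: [-0.9, 19.4, -4.0]
width: 30.8
```

Call:
{"method": "play_rows", "body": {
  "moves": [
    {"translation": [0, -0.002, 0], "twist": 0},
    {"translation": [0, -0.001, 0], "twist": 0},
    {"translation": [0, -0.001, 0], "twist": 0}
  ]
}}

```text
t: 8.68
tcp_pos: [622.7, 12.6, 203.4]
orientation: [-0.135, 1.57, 0.154]
force: [-1.6, 26.0, -5.1]
width: 31.5
```

Call:
{"method": "play_rows", "body": {
  "moves": [
    {"translation": [0, 0.006, 0], "twist": 0},
    {"translation": [0, 0.005, 0], "twist": 0},
    {"translation": [0, 0, 0], "twist": 0}
  ]
}}

```text
t: 9.05
tcp_pos: [622.5, 17.5, 204.9]
orientation: [-0.148, 1.565, 0.147]
force: [0.0, -1.1, -2.7]
width: 31.5
```

```bash
python3 look.py w6; python3 - <<'E'
from h import *
m=camera_model("wrist");a=cv2.imread("pics/w6.png")[:,:,::-1].copy()
b=capture("top");cv2.imwrite("pics/top6.png",b[:,:,::-1])
E
```

```text
t 9.05 tcp [622.5  17.5 204.9] jaw 10.77 ax [ 5.e-04 -7.e-04 -1.e+00] w 31.5 F [ 0.  -1.1 -2.7]
```

Call:
{"method": "play_rows", "body": {
  "moves": [
    {"translation": [-0.015, 0, 0], "twist": 0},
    {"translation": [-0.02, 0, 0], "twist": 0},
    {"translation": [-0.02, 0, 0], "twist": 0},
    {"translation": [0, -0.02, -0.02], "twist": 0},
    {"translation": [0, -0.02, -0.04], "twist": 0},
    {"translation": [0, -0.02, -0.04], "twist": 0},
    {"translation": [0, -0.02, -0.03], "twist": 0},
    {"translation": [0, 0, 0], "twist": 0}
  ]
}}

```text
t: 10.15
tcp_pos: [507.6, -86.8, 260.7]
orientation: [-0.145, 1.567, 0.144]
force: [0.1, 0.9, -1.7]
width: 31.1
```

Call:
{"method": "play_rows", "body": {
  "moves": [
    {"translation": [0.03, 0, 0], "twist": 0},
    {"translation": [0.025, 0, 0], "twist": 0},
    {"translation": [0.01, 0, 0], "twist": 0},
    {"translation": [0.004, 0, 0], "twist": 0},
    {"translation": [0, 0, 0], "twist": 0},
    {"translation": [0, 0, 0], "twist": 0}
  ]
}}

```text
t: 10.9
tcp_pos: [510.1, -85.2, 191.5]
orientation: [-0.148, 1.564, 0.147]
force: [-0.0, -0.6, -1.2]
width: 31.7
```

Call:
{"method": "play_rows", "body": {
  "moves": [
    {"translation": [0.003, 0, 0], "twist": 0},
    {"translation": [0.002, 0, 0], "twist": 0},
    {"translation": [0.001, 0, 0], "twist": 0},
    {"translation": [0, 0, 0], "twist": 0},
    {"translation": [0, 0, 0], "twist": 0}
  ]
}}

```text
t: 11.52
tcp_pos: [509.5, -85.2, 184.7]
orientation: [-0.147, 1.566, 0.147]
force: [0.0, 0.2, -1.3]
width: 31.0
```

```bash
python3 - <<'E'
from h import *
m=camera_model("top");ms=camera_model("side");b=cv2.imread("pics/top6.png")[:,:,::-1].copy();c=capture("top");s=capture("side");cv2.imwrite("pics/top7.png",c[:,:,::-1]);cv2.imwrite("pics/side7.png",s[:,:,::-1])
cv2.imwrite("pics/c7.png",np.hstack([cv2.resize(c[130:250,240:400],(480,360),interpolation=2),cv2.resize(s[170:290,240:340],(300,360),interpolation=2)])[:,:,::-1])
y=big(mask(c,(18,120,90),(34,255,255),(280,150,380,215)));print("tab",cen(y),onplane(m,cen(y),46))
E
```

```text
tab [332.60117734 182.15820456] [[600.52126089 120.65623117  46.        ]]
```

View pics/c7.png

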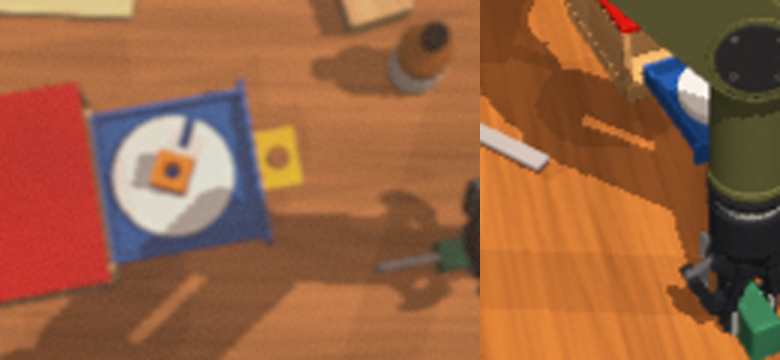

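The crop shows the tray out (150 mm of travel ending hard on the stop; the hole now lies 287 mm from the cabinet centre, nominal 284). The disc's hub is at top px (297,187) with its slot pointing up and to the right. The hook is at bench level.

Call:
{"method": "play_rows", "body": {
  "moves": [
    {"translation": [0.001, 0, 0], "twist": 0},
    {"translation": [0, 0, 0], "twist": 0}
  ]
}}

```text
t: 11.88
tcp_pos: [509.5, -85.2, 184.5]
orientation: [-0.147, 1.565, 0.147]
force: [-2.7, 0.7, 6.8]
width: 31.6
```

Call:
{"method": "play_rows", "body": {
  "moves": [
    {"translation": [0, 0, 0], "twist": 0},
    {"translation": [0, 0, 0], "twist": 0},
    {"translation": [0, 0, 0], "twist": 0},
    {"translation": [0, 0, 0], "twist": 0},
    {"translation": [0, 0, 0], "twist": 0}
  ],
  "grip": 0
}}

```text
t: 12.5
tcp_pos: [509.5, -85.2, 183.6]
orientation: [-0.147, 1.566, 0.147]
force: [0.0, 0.6, 0.3]
width: 85.7
```

```bash
python3 - <<'E'
from h import *
c=cv2.imread("pics/top7.png")[:,:,::-1].copy();m=camera_model("top")
o=big(mask(c,(5,150,120),(20,255,255),(285,175,310,200)));b=cv2.minAreaRect(o);print(b);P=onplane(m,cv2.boxPoints(b),81);print(P.round(1).tolist(),P.mean(0))
w=cv2.inRange(cv2.cvtColor(c,cv2.COLOR_RGB2HSV),(0,0,90),(180,70,255));k=np.zeros_like(w);k[160:215,272:325]=255
d=big(w&k);e=cv2.minEnclosingCircle(d);print(e,onplane(m,e[0],46))
print("slot",onplane(m,[303,172.5],46), manip.get_state()["width"],manip.get_state()["force"])
E
```

```text
((296.7647399902344, 186.94119262695312), (11.156637191772461, 11.156637191772461), 14.03624439239502)
[[565.7, 249.5, 81.0], [598.8, 242.2, 81.0], [591.0, 209.5, 81.0], [558.1, 216.9, 81.0]] [578.40439133 229.54542891  81.        ]
((297.1504211425781, 188.34823608398438), 21.316082000732422) [[579.31538696 230.31211157  46.        ]]
slot [[629.52487048 213.23536578  46.        ]] 85.6773110018734 [0.03420066 0.61012006 0.32178298]
```

Call:
{"method": "play_rows", "body": {
  "moves": [
    {"translation": [-0.02, 0, 0], "twist": 0},
    {"translation": [-0.04, 0, 0], "twist": 0},
    {"translation": [-0.05, 0, 0], "twist": 0},
    {"translation": [-0.04, 0, 0], "twist": 0}
  ]
}}

```text
t: 13.0
tcp_pos: [509.6, -85.2, 335.5]
orientation: [-0.147, 1.565, 0.147]
force: [-0.7, -0.6, 0.5]
width: 85.5
```

```bash
python3 -c "
from h import *
c=capture('top');cv2.imwrite('pics/top8.png',c[:,:,::-1]);m=camera_model('top')
rows([579,230,340],-13)
p=onplane(m,[[478.6,174.2]],99)[0];s=onplane(m,[[476.2,188]],85)[0];print(p,s,np.degrees(np.arctan2(*(p-s)[1::-1])),np.hypot(*(p-s)[:2]))"
```

```text
q [-0.25  0.29  1.72 -0.    1.13 -0.43] tw 23.7 n 8
([0.0, 0.0372, 0.0157], np.float64(2.97))
([0.0, 0.0379, 0.0137], np.float64(2.97))
([0.0, 0.0386, 0.0117], np.float64(2.97))
([0.0, 0.0392, 0.0097], np.float64(2.97))
([0.0, 0.0396, 0.0077], np.float64(2.97))
([0.0, 0.0399, 0.0056], np.float64(2.97))
([0.0, 0.0402, 0.0036], np.float64(2.97))
([0.0, 0.0403, 0.0015], np.float64(2.97))
[ 622.63238527 -311.16651743   99.        ] [ 583.1955492  -308.55135398   85.        ] -3.7938838255023324 39.523450241429146
```

Call:
{"method": "play_rows", "body": {
  "moves": [
    {"translation": [0, 0.037, 0.0155], "twist": 3},
    {"translation": [0, 0.038, 0.0135], "twist": 3},
    {"translation": [0, 0.0385, 0.0115], "twist": 3},
    {"translation": [0, 0.039, 0.0095], "twist": 3},
    {"translation": [0, 0.0395, 0.0075], "twist": 3},
    {"translation": [0, 0.04, 0.0055], "twist": 3},
    {"translation": [0, 0.04, 0.0035], "twist": 3},
    {"translation": [0, 0.04, 0.0015], "twist": 2.7},
    {"translation": [0, 0, 0], "twist": 0},
    {"translation": [0, 0, 0], "twist": 0}
  ]
}}

```text
t: 14.3
tcp_pos: [576.3, 229.0, 333.1]
orientation: [0.176, 1.565, -0.178]
force: [-0.2, 0.8, 0.1]
width: 85.5
```

```bash
python3 look.py w9
```

```text
t 14.3 tcp [576.3 229.  333.1] jaw -12.91 ax [-0.0013 -0.001  -1.    ] w 85.5 F [-0.2  0.8  0.1]
```

View pics/w9.png

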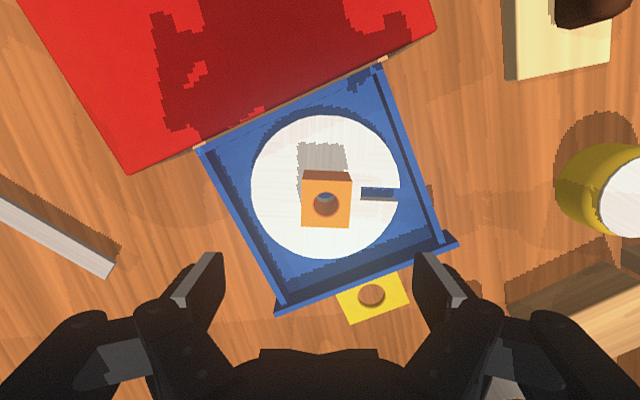

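The disc is in the tray, the hub's top face is at cols 302–351, rows 181–228, the bore at (326,203) and the slot at (361–399,193), nearly along image right.

```bash
python3 - <<'E'
from h import *
a=cv2.imread("pics/w9.png")[:,:,::-1].copy();m=np.load("pics/w9.npy",allow_pickle=True).item()
hs=cv2.cvtColor(a,cv2.COLOR_RGB2HSV)
print(hs[170:232:4,345].tolist())
o=big(mask(a,(8,120,200),(22,255,255),(290,160,365,240)));b=cv2.minAreaRect(o);P=onplane(m,cv2.boxPoints(b),81)
print("hub",b,P.round(1).tolist(),P.mean(0).round(1),[np.linalg.norm(P[i]-P[i-1]).round(1) for i in range(4)])
for i in range(4):d=P[i]-P[i-1];print(np.degrees(np.arctan2(d[1],d[0])).round(1),end=" ")
w=cv2.inRange(hs,(0,0,110),(180,60,255));k=np.zeros_like(w);k[100:270,240:410]=255;c=big(w&k);h=cv2.convexHull(c)[:,0].astype(float)
Q=onplane(m,h,46)[:,:2];A=np.c_[2*Q,np.ones(len(Q))];x=np.linalg.lstsq(A,(Q**2).sum(1),rcond=None)[0];r=np.sqrt(x[2]+x[:2]@x[:2]);print("\ndisc",x[:2].round(1),"r",r.round(1))
s=big(mask(a,(100,60,0),(130,255,255),(358,180,396,206)));print("slot px",cv2.boundingRect(s),cen(s))
S=onplane(m,cen(s),46)[0];d=S[:2]-x[:2];print("slot",S.round(1),np.degrees(np.arctan2(d[1],d[0])))
E
```

```text
[[55, 6, 255], [11, 131, 150], [11, 137, 149], [16, 165, 248], [16, 163, 241], [16, 165, 241], [16, 160, 242], [16, 163, 241], [16, 164, 242], [16, 160, 242], [16, 159, 242], [16, 165, 240], [17, 158, 243], [16, 162, 242], [16, 167, 241], [66, 5, 248]]
hub ((325.6141662597656, 203.37452697753906), (49.474998474121094, 46.912200927734375), 2.4895529747009277) [[559.7, 217.4, 81.0], [569.7, 251.8, 81.0], [603.7, 242.4, 81.0], [595.2, 207.5, 81.0]] [582.1 229.8  81. ] [np.float64(36.9), np.float64(35.8), np.float64(35.3), np.float64(35.9)]
164.4 73.8 -15.5 -103.6 
disc [582.  229.8] r 62.2
slot px (361, 187, 35, 11) [378.34664247 191.63157895]
slot [625.6 219.4  46. ] -13.351703631515235
```

Call:
{"method": "play_rows", "body": {
  "moves": [
    {"translation": [0.02, 0.001, 0.003], "twist": 1.2},
    {"translation": [0.03, 0.001, 0.0025], "twist": 1.2},
    {"translation": [0.03, 0, 0], "twist": 0},
    {"translation": [0.022, 0, 0], "twist": 0},
    {"translation": [0.008, 0, 0], "twist": 0},
    {"translation": [0, 0, 0], "twist": 0}
  ]
}}

```text
t: 15.1
tcp_pos: [582.5, 229.1, 223.6]
orientation: [0.211, 1.561, -0.212]
force: [0.4, 0.3, 0.6]
width: 85.3
```

```bash
python3 look.py w10
```

```text
t 15.1 tcp [582.5 229.1 223.6] jaw -15.42 ax [-9.e-04 -4.e-04 -1.e+00] w 85.3 F [0.4 0.3 0.6]
```

Call:
{"method": "play_rows", "body": {
  "moves": [
    {"translation": [0, 0.0005, 0], "twist": 0},
    {"translation": [0, 0, 0], "twist": 0},
    {"translation": [0, 0, 0], "twist": 0},
    {"translation": [0, 0, 0], "twist": 0},
    {"translation": [0, 0, 0], "twist": 0},
    {"translation": [0, 0, 0], "twist": 0}
  ],
  "grip": 1,
  "grip_force": 80
}}

```text
t: 15.9
tcp_pos: [582.9, 230.6, 224.6]
orientation: [0.211, 1.559, -0.21]
force: [-1.0, -0.4, 6.0]
width: 34.9
```

Call:
{"method": "play_rows", "body": {
  "moves": [
    {"translation": [-0.01, 0, 0], "twist": 0},
    {"translation": [-0.02, 0, 0], "twist": 0},
    {"translation": [-0.04, 0, 0], "twist": 0},
    {"translation": [-0.04, 0, 0], "twist": 0},
    {"translation": [-0.03, 0, 0], "twist": 0},
    {"translation": [0, 0, 0], "twist": 0}
  ]
}}

```text
t: 16.65
tcp_pos: [583.3, 230.6, 366.1]
orientation: [0.212, 1.556, -0.209]
force: [-0.5, -0.1, -3.5]
width: 35.0
```

```bash
python3 look.py w11; python3 - <<'E'
from h import *
for n in("top","side"):
    a=capture(n);cv2.imwrite(f"pics/{n}11.png",a[:,:,::-1])
rows([560,-225,400],-5)
E
```

```text
t 16.65 tcp [583.3 230.6 366.1] jaw -15.36 ax [ 0.0051  0.0015 -1.    ] w 35.0 F [-0.5 -0.1 -3.5]
q [ 0.31  0.41  1.45 -0.    1.28  0.58] tw -10.4 n 11
([-0.0034, -0.0404, 0.009], np.float64(-0.94))
([-0.0034, -0.0406, 0.0084], np.float64(-0.94))
([-0.0034, -0.0407, 0.0077], np.float64(-0.94))
([-0.0034, -0.0408, 0.007], np.float64(-0.94))
([-0.0034, -0.0409, 0.0064], np.float64(-0.94))
([-0.0034, -0.041, 0.0057], np.float64(-0.94))
([-0.0034, -0.0411, 0.005], np.float64(-0.94))
([-0.0034, -0.0412, 0.0043], np.float64(-0.94))
([-0.0034, -0.0413, 0.0037], np.float64(-0.94))
([-0.0034, -0.0413, 0.003], np.float64(-0.94))
([-0.0034, -0.0414, 0.0023], np.float64(-0.94))
```

The disc is held (weight about 4 N, width 35). I'll move past the sharpener so the wrist camera sees the seat beyond the disc's rim.

```bash
python3 -c "
from h import *
rows([588,-410,440],-4,n=18)"
```

```text
q [ 0.31  0.41  1.45 -0.    1.28  0.58] tw -11.4 n 18
([-0.0043, -0.0342, 0.0097], np.float64(-0.63))
([-0.0043, -0.0343, 0.0094], np.float64(-0.63))
([-0.0043, -0.0344, 0.009], np.float64(-0.63))
([-0.0043, -0.0345, 0.0086], np.float64(-0.63))
([-0.0043, -0.0346, 0.0082], np.float64(-0.63))
([-0.0043, -0.0347, 0.0078], np.float64(-0.63))
([-0.0043, -0.0348, 0.0075], np.float64(-0.63))
([-0.0043, -0.0349, 0.0071], np.float64(-0.63))
([-0.0043, -0.0349, 0.0067], np.float64(-0.63))
([-0.0043, -0.035, 0.0063], np.float64(-0.63))
([-0.0043, -0.0351, 0.0059], np.float64(-0.63))
([-0.0043, -0.0351, 0.0055], np.float64(-0.63))
([-0.0043, -0.0352, 0.0051], np.float64(-0.63))
([-0.0043, -0.0352, 0.0048], np.float64(-0.63))
([-0.0043, -0.0353, 0.0044], np.float64(-0.63))
([-0.0043, -0.0353, 0.004], np.float64(-0.63))
([-0.0043, -0.0354, 0.0036], np.float64(-0.63))
([-0.0043, -0.0354, 0.0032], np.float64(-0.63))
```

Call:
{"method": "play_rows", "body": {
  "moves": [
    {"translation": [-0.01, -0.02, 0.006], "twist": -0.6},
    {"translation": [-0.01, -0.034, 0.009], "twist": -0.6},
    {"translation": [-0.01, -0.0345, 0.009], "twist": -0.6},
    {"translation": [-0.01, -0.0345, 0.0085], "twist": -0.6},
    {"translation": [-0.01, -0.0345, 0.008], "twist": -0.6},
    {"translation": [-0.008, -0.035, 0.008], "twist": -0.6},
    {"translation": [-0.004, -0.035, 0.0075], "twist": -0.6},
    {"translation": [-0.004, -0.035, 0.007], "twist": -0.6},
    {"translation": [-0.004, -0.035, 0.007], "twist": -0.6},
    {"translation": [-0.004, -0.035, 0.0065], "twist": -0.6}
  ]
}}

```text
t: 18.05
tcp_pos: [584.6, -112.0, 435.1]
orientation: [0.129, 1.572, -0.127]
force: [0.6, 0.2, -3.7]
width: 34.7
```

Call:
{"method": "play_rows", "body": {
  "moves": [
    {"translation": [0, -0.035, 0.006], "twist": -0.7},
    {"translation": [0, -0.035, 0.0055], "twist": -0.7},
    {"translation": [0, -0.035, 0.005], "twist": -0.7},
    {"translation": [0, -0.035, 0.005], "twist": -0.7},
    {"translation": [0, -0.035, 0.0045], "twist": -0.7},
    {"translation": [0, -0.035, 0.004], "twist": -0.7},
    {"translation": [0, -0.035, 0.0035], "twist": -0.6},
    {"translation": [0, -0.035, 0.003], "twist": -0.6},
    {"translation": [0, -0.014, 0.001], "twist": 0},
    {"translation": [0, 0, 0], "twist": 0}
  ]
}}

```text
t: 19.3
tcp_pos: [587.3, -408.0, 435.3]
orientation: [0.058, 1.573, -0.053]
force: [0.1, -0.2, -3.9]
width: 35.0
```

Call:
{"method": "play_rows", "body": {
  "moves": [
    {"translation": [0, 0, 0], "twist": 0},
    {"translation": [0, 0, 0], "twist": 0}
  ]
}}

```text
t: 19.55
tcp_pos: [587.8, -406.0, 437.8]
orientation: [0.054, 1.57, -0.053]
force: [1.3, -0.4, -3.7]
width: 35.0
```

```bash
python3 look.py w12
```

```text
t 19.55 tcp [ 587.8 -406.   437.8] jaw -3.89 ax [-2.e-04  7.e-04 -1.e+00] w 35.0 F [ 1.3 -0.4 -3.7]
```

View pics/w12.png

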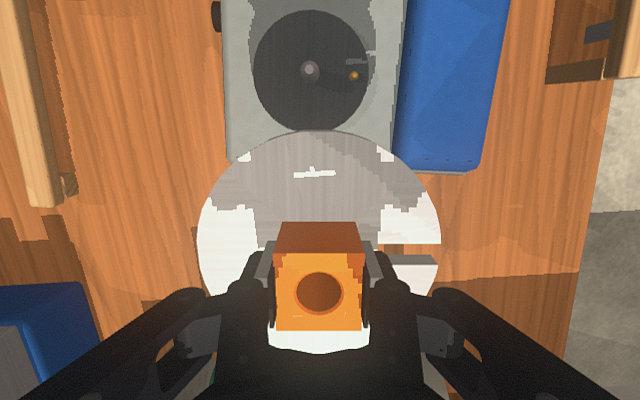

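The seat is fully visible: platter centre at about (311,69), spindle top (309,69), pin (354,76). The held disc's bore is at (319,292) and its slot points right at about row 250.

```bash
python3 - <<'E'
from h import *
a=cv2.imread("pics/w12.png")[:,:,::-1].copy();m=np.load("pics/w12.npy",allow_pickle=True).item()
hs=cv2.cvtColor(a,cv2.COLOR_RGB2HSV)
pin=big(mask(a,(10,110,90),(30,255,255),(340,60,370,90)));pc=cen(pin);print("pin",pc,cv2.contourArea(pin),onplane(m,pc,97))
s=big(cv2.inRange(hs[55:85,295:325].copy(),(0,0,120),(180,80,255)));sc=cen(s)+[295,55];e,r_=cv2.minEnclosingCircle(s);print("spin",sc,np.add(e,[295,55]),r_,onplane(m,sc,135))
k=cv2.inRange(hs,(0,0,0),(180,255,95));z=np.zeros_like(k);z[5:132,245:378]=255;k=cv2.morphologyEx(k&z,cv2.MORPH_OPEN,np.ones((5,5)));c=big(k);h=cv2.convexHull(c)[:,0].astype(float)
h=h[(h[:,1]<122)]
Q=onplane(m,h,85)[:,:2]
for _ in range(4):
    A=np.c_[2*Q,np.ones(len(Q))];x=np.linalg.lstsq(A,(Q**2).sum(1),rcond=None)[0];r=np.sqrt(x[2]+x[:2]@x[:2]);e=abs(np.hypot(*(Q-x[:2]).T)-r);Q=Q[e<max(1.0,np.percentile(e,90))]
print("platter",x[:2].round(1),r.round(1),e.max().round(1),len(Q))
P=onplane(m,pc,97)[0]
for c in(x[:2],onplane(m,sc,135)[0][:2]):
    d=P[:2]-c;print("pin dist",np.hypot(*d).round(1),"ang",np.degrees(np.arctan2(d[1],d[0])).round(2))
# held disc
zu=437.8-190.5
o=mask(a,(8,150,200),(22,255,255),(265,245,370,335));c=big(o);b=cv2.minAreaRect(c);B=onplane(m,cv2.boxPoints(b),zu+47);print("hub",b[2],B.mean(0).round(1),[np.linalg.norm(B[i]-B[i-1]).round(1) for i in range(4)])
f=np.zeros_like(o);cv2.drawContours(f,[c],-1,255,-1);bo=big(cv2.inRange(hs,(0,0,0),(180,255,195))&f);el=cv2.fitEllipse(bo);print("bore",el,onplane(m,el[0],zu+47).round(1))
print(hs[235:275:2,425].tolist())
print(hs[235:275:2,395].tolist())
E
```

```text
pin [353.16013072  75.64052288] 51.0 [[ 626.4233363  -311.49607465   97.        ]]
spin [308.90793651  68.71111111] [309.   68.5] 4.609872341156006 [[ 587.44024573 -306.64724259  135.        ]]
platter [ 587.5 -306.7] 54.5 0.2 39
pin dist 39.3 ang -7.09
pin dist 39.3 ang -7.09
hub 90.0 [ 588.2 -407.1  294.3] [np.float64(35.7), np.float64(35.5), np.float64(35.7), np.float64(38.4)]
bore ((318.88287353515625, 291.93743896484375), (39.26665115356445, 44.68063735961914), 99.2107162475586) [[ 588.4 -406.6  294.3]]
[[30, 11, 238], [30, 10, 238], [30, 10, 240], [45, 8, 243], [27, 23, 233], [12, 152, 210], [12, 147, 211], [12, 149, 212], [12, 152, 213], [13, 156, 216], [30, 12, 108], [15, 33, 122], [12, 36, 120], [17, 35, 117], [13, 41, 111], [17, 30, 227], [18, 18, 238], [17, 19, 239], [15, 19, 236], [15, 19, 237]]
[[13, 8, 238], [21, 17, 238], [19, 17, 238], [25, 12, 239], [19, 31, 228], [11, 136, 131], [12, 131, 136], [11, 127, 137], [12, 128, 137], [12, 142, 138], [8, 24, 119], [14, 36, 122], [14, 36, 121], [14, 37, 118], [15, 37, 110], [18, 30, 227], [22, 16, 241], [17, 15, 246], [20, 30, 243], [15, 36, 114]]
```

```bash
python3 - <<'E'
from h import *
m=np.load("pics/w12.npy",allow_pickle=True).item()
P=onplane(m,[[395.,254.5],[425,254.5]],437.8-190.5+12);d=P[:,:2]-[588.3,-406.7];print(P,np.degrees(np.arctan2(d[:,1],d[:,0])))
rows([587,-306,345],-7.1,n=5)
E
```

```text
[[ 627.17092608 -410.07199361  259.3       ]
 [ 642.46354946 -411.11359282  259.3       ]] [-4.95790985 -4.65853423]
q [-0.66  0.49  1.13  0.    1.53 -0.6 ] tw 3.2 n 5
([0.0186, 0.02, -0.0015], np.float64(0.64))
([0.0186, 0.02, -0.0017], np.float64(0.64))
([0.0186, 0.0199, -0.002], np.float64(0.64))
([0.0186, 0.0199, -0.0022], np.float64(0.64))
([0.0186, 0.0199, -0.0024], np.float64(0.64))
```

Call:
{"method": "play_rows", "body": {
  "moves": [
    {"translation": [0.0, 0.02, -0.0015], "twist": 0.6},
    {"translation": [0.015, 0.02, -0.0015], "twist": 0.6},
    {"translation": [0.03, 0.02, -0.002], "twist": 0.6},
    {"translation": [0.03, 0.02, -0.002], "twist": 0.6},
    {"translation": [0.017, 0.02, -0.0025], "twist": 0.5},
    {"translation": [0, 0, 0], "twist": 0},
    {"translation": [0, 0, 0], "twist": 0}
  ]
}}

```text
t: 20.48
tcp_pos: [587.7, -306.8, 347.0]
orientation: [0.092, 1.567, -0.095]
force: [-0.1, -0.2, -4.5]
width: 34.5
```

```bash
python3 -c "
from h import *
a=capture('side');b=capture('top');m=camera_model('side')
cv2.imwrite('pics/side13.png',a[:,:,::-1])
rows([587,-306,332],-6.9,n=1);p,M,s=tool();print(p,M[:,0],s['force'])"
```

```text
q [-0.55  0.47  1.39 -0.    1.28 -0.43] tw 0.0 n 1
([0.0154, 0.0016, -0.0009], np.float64(0.02))
[ 587.64646158 -307.63397589  347.36508358] [ 0.00275652 -0.00203127 -0.99999414] [-0.51802742  0.47684054 -4.88373132]
```

Call:
{"method": "play_rows", "body": {
  "moves": [
    {"translation": [0.006, 0.001, -0.0006], "twist": 0},
    {"translation": [0.006, 0, 0], "twist": 0},
    {"translation": [0, 0, 0], "twist": 0},
    {"translation": [0, 0, 0], "twist": 0}
  ]
}}

```text
t: 21.08
tcp_pos: [586.6, -306.1, 333.5]
orientation: [0.094, 1.569, -0.094]
force: [-0.1, 0.7, -4.8]
width: 34.9
```

Call:
{"method": "play_rows", "body": {
  "moves": [
    {"translation": [0, 0, 0], "twist": 0}
  ]
}}

```text
t: 21.2
tcp_pos: [586.7, -306.0, 333.8]
orientation: [0.094, 1.568, -0.094]
force: [-0.1, -0.5, -5.0]
width: 34.8
```

Call:
{"method": "play_rows", "body": {
  "moves": [
    {"translation": [0.003, 0, 0], "twist": 0},
    {"translation": [0.003, 0, 0], "twist": 0},
    {"translation": [0.003, 0, 0], "twist": 0}
  ]
}}

```text
t: 21.58
tcp_pos: [586.6, -305.9, 324.4]
orientation: [0.094, 1.569, -0.094]
force: [0.5, -0.4, -4.1]
width: 35.2
```

Entering the taper; continuing slowly.

Call:
{"method": "play_rows", "body": {
  "moves": [
    {"translation": [0.003, 0, 0], "twist": 0},
    {"translation": [0.003, 0, 0], "twist": 0},
    {"translation": [0.003, 0, 0], "twist": 0}
  ]
}}

```text
t: 21.95
tcp_pos: [586.7, -305.9, 315.5]
orientation: [0.094, 1.569, -0.094]
force: [0.3, 0.3, -3.6]
width: 34.6
```

Call:
{"method": "play_rows", "body": {
  "moves": [
    {"translation": [0.003, 0, 0], "twist": 0},
    {"translation": [0.003, 0, 0], "twist": 0},
    {"translation": [0, 0, 0], "twist": 0}
  ]
}}

```text
t: 22.32
tcp_pos: [586.5, -305.9, 309.4]
orientation: [0.094, 1.569, -0.094]
force: [1.2, -0.6, -3.6]
width: 34.9
```

Call:
{"method": "play_rows", "body": {
  "moves": [
    {"translation": [0.004, 0, 0.0003], "twist": 0},
    {"translation": [0.004, 0, 0], "twist": 0},
    {"translation": [0.004, 0, 0], "twist": 0},
    {"translation": [0.004, 0, 0], "twist": 0},
    {"translation": [0, 0, 0], "twist": 0}
  ]
}}

```text
t: 22.95
tcp_pos: [586.8, -305.8, 293.1]
orientation: [0.095, 1.57, -0.094]
force: [-0.2, 0.3, -3.1]
width: 35.1
```

Call:
{"method": "play_rows", "body": {
  "moves": [
    {"translation": [0.002, 0, 0], "twist": 0},
    {"translation": [0.002, 0, 0], "twist": 0},
    {"translation": [0.002, 0, 0], "twist": 0},
    {"translation": [0, 0, 0], "twist": 0}
  ]
}}

```text
t: 23.45
tcp_pos: [586.9, -305.9, 287.5]
orientation: [0.094, 1.569, -0.094]
force: [-0.3, 0.1, -4.1]
width: 34.6
```

Call:
{"method": "play_rows", "body": {
  "moves": [
    {"translation": [0.002, 0, 0], "twist": 0},
    {"translation": [0.002, 0, 0], "twist": 0},
    {"translation": [0.001, 0, 0], "twist": 0},
    {"translation": [0, 0, 0], "twist": 0}
  ]
}}

```text
t: 23.95
tcp_pos: [586.9, -306.0, 282.5]
orientation: [0.094, 1.569, -0.094]
force: [-1.0, -0.5, -4.4]
width: 34.9
```

Call:
{"method": "play_rows", "body": {
  "moves": [
    {"translation": [0.002, 0, 0], "twist": 0},
    {"translation": [0.002, 0, 0], "twist": 0},
    {"translation": [0.001, 0, 0], "twist": 0},
    {"translation": [0, 0, 0], "twist": 0}
  ]
}}

```text
t: 24.45
tcp_pos: [586.9, -305.9, 277.5]
orientation: [0.094, 1.569, -0.094]
force: [-0.2, 0.2, -3.3]
width: 34.7
```

Call:
{"method": "play_rows", "body": {
  "moves": [
    {"translation": [0.001, 0, 0], "twist": 0},
    {"translation": [0.001, 0, 0], "twist": 0},
    {"translation": [0, 0, 0], "twist": 0}
  ]
}}

```text
t: 24.82
tcp_pos: [587.0, -306.0, 275.7]
orientation: [0.094, 1.569, -0.094]
force: [0.5, 0.0, -3.6]
width: 34.6
```

Call:
{"method": "play_rows", "body": {
  "moves": [
    {"translation": [0.0005, 0, 0], "twist": 0},
    {"translation": [0.0005, 0, 0], "twist": 0},
    {"translation": [0, 0, 0], "twist": 0}
  ]
}}

```text
t: 25.2
tcp_pos: [586.9, -305.9, 275.7]
orientation: [0.094, 1.568, -0.094]
force: [-2.9, 1.6, 5.0]
width: 35.2
```

Call:
{"method": "play_rows", "body": {
  "moves": [
    {"translation": [0.0005, 0, 0], "twist": 0},
    {"translation": [0.0005, 0, 0], "twist": 0},
    {"translation": [0, 0, 0], "twist": 0}
  ]
}}

```text
t: 25.58
tcp_pos: [586.8, -305.9, 275.7]
orientation: [0.094, 1.568, -0.095]
force: [-4.0, 2.4, 10.1]
width: 34.5
```

The disc met the seat at TCP z 275.7 (predicted 275.5). Easing off and releasing.

Call:
{"method": "play_rows", "body": {
  "moves": [
    {"translation": [-0.001, 0, 0], "twist": 0},
    {"translation": [-0.0005, 0, 0], "twist": 0}
  ]
}}

```text
t: 25.82
tcp_pos: [586.9, -305.9, 275.7]
orientation: [0.094, 1.568, -0.094]
force: [-2.4, -0.2, 3.3]
width: 34.7
```

Call:
{"method": "play_rows", "body": {
  "moves": [
    {"translation": [0, 0, 0], "twist": 0},
    {"translation": [0, 0, 0], "twist": 0},
    {"translation": [0, 0, 0], "twist": 0},
    {"translation": [0, 0, 0], "twist": 0},
    {"translation": [0, 0, 0], "twist": 0}
  ],
  "grip": 0
}}

```text
t: 26.45
tcp_pos: [587.0, -306.0, 275.1]
orientation: [0.094, 1.569, -0.094]
force: [0.5, 0.6, -0.3]
width: 85.3
```

Call:
{"method": "play_rows", "body": {
  "moves": [
    {"translation": [-0.02, 0, 0], "twist": 0},
    {"translation": [-0.03, 0, 0], "twist": 0},
    {"translation": [-0.04, 0, 0], "twist": 0},
    {"translation": [-0.04, 0, 0], "twist": 0},
    {"translation": [0, -0.02, 0], "twist": 0},
    {"translation": [0, -0.03, 0], "twist": 0},
    {"translation": [0, -0.03, 0], "twist": 0},
    {"translation": [0, 0, 0], "twist": 0}
  ]
}}

```text
t: 27.45
tcp_pos: [576.5, -387.9, 403.6]
orientation: [0.097, 1.57, -0.096]
force: [0.6, 0.5, -0.0]
width: 85.4
```

```bash
python3 look.py w14; python3 - <<'E'
from h import *
w=cv2.imread("pics/w14.png");s=capture("side")[:,:,::-1];t=capture("top")[:,:,::-1]
cv2.imwrite("pics/top14.png",t);cv2.imwrite("pics/side14.png",s)
cv2.imwrite("pics/c14.png",np.vstack([np.hstack([w[0:220,180:460],cv2.resize(t[120:240,220:520],(500,220))]),cv2.resize(s[130:400,230:520],(780,360))[:, :]]))
E
```

```text
t 27.45 tcp [ 576.5 -387.9  403.6] jaw -7.03 ax [-1.6e-03  2.0e-04 -1.0e+00] w 85.4 F [ 0.6  0.5 -0. ]
```

View pics/c14.png

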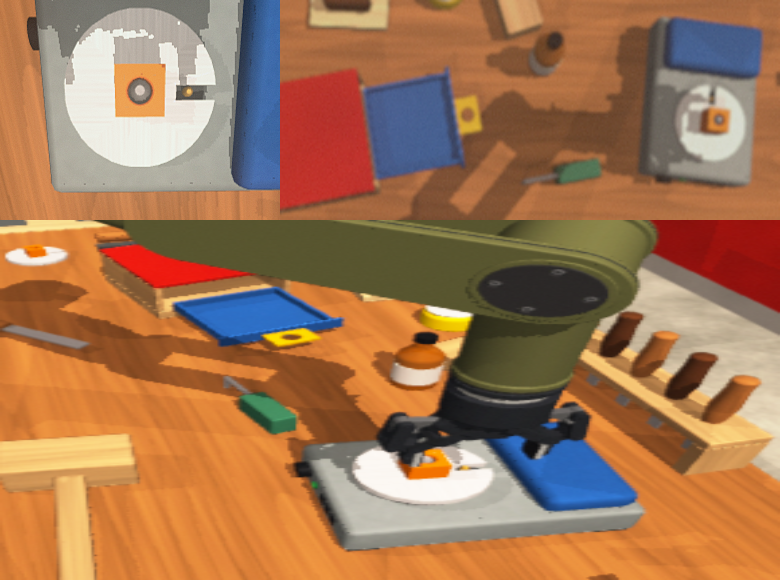

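The pictures show the disc flat on the platter with the spindle through the hub, the brass pin in the slot, the hook upright, and the tray out and empty. One numeric check of the tray and disc, then I hand in.

```bash
python3 - <<'E'
from h import *
c=cv2.imread("pics/top14.png")[:,:,::-1].copy();m=camera_model("top")
y=big(mask(c,(18,120,90),(34,255,255),(280,150,380,215)));print("tab",onplane(m,cen(y),46))
a=cv2.imread("pics/w14.png")[:,:,::-1].copy();mw=np.load("pics/w14.npy",allow_pickle=True).item()
o=big(mask(a,(8,120,180),(22,255,255),(270,40,370,140)));b=cv2.minAreaRect(o);P=onplane(mw,cv2.boxPoints(b),132);print("hub",P.mean(0).round(1),[np.linalg.norm(P[i]-P[i-1]).round(1) for i in range(4)])
print(manip.job_done())
E
```

```text
tab [[599.58046845 120.14051148  46.        ]]
hub [ 587.  -307.2  132. ] [np.float64(35.3), np.float64(35.1), np.float64(35.3), np.float64(36.6)]
the job is handed in; nothing more can be done
None
```

The job is done and handed in at about 27.5 s. I hooked the tray and drew it out to its stop, stood the hook back on the bench, and lowered the disc onto the spindle, then let go.

- **Tray:** the pull rose to 26 N against the stop. The tab then lay about 287 mm from the cabinet's centre (284 nominal) and had not moved in the last picture. The tray only travelled about 150 mm, not 160. The first pictures suggested it was already about 12 mm out at the start, which would explain the difference.
- **Hook:** it stands upright on its base, about 130 mm towards the sharpener from where it was.
- **Disc:** it met the seat at the predicted height (flange at 275.7 mm, expected 275.5). The last pictures show the spindle through the hub and the brass pin in the slot. The hub centre measured (587.0, -307.2) against the seat's (587.5, -306.7), and the hub's size at the seated height came out at 35–37 mm against 36.
- **Other things:** I touched none of them, and they look in place in the last pictures. The gripper is clear of everything.

No check failed.

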